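# Find the strip-press bay set to the slab gauge

## Task

One of the three bays of the clay strip press is set to the thickness of the gauge blade, but it cannot be seen which. Pick up the gauge by its red grip and slide the blade into the bays to find by feel the one where it goes in with a drag (one bay stops the blade dead part-way, another lets it in with no drag at all). Leave the gauge lying flat in the bay that drags, fully home against the back stop, let go of it, and do not shift the two bowls or the bottle.

Things in the scene. Friction and masses are not known exactly. Their poses are not given: they have to be found in the camera images.
- gauge: Slab gauge: flat aluminium blade 175 long, 36 wide, 8 thick, lying flat, with an upright rubber-coated red grip near its rear: 50 long (along the blade), 14 thick (across), from 8 to 52 above the underside. 0.14 to 0.28 kg. Origin: on the underside, below the grip's middle. x runs along the blade to its tip (tip end 140 from the origin, rear end 35 behind it), z up.
- gauge_tip (a point): Middle of the blade's front end face: 140 ahead of the gauge's origin, 4 above its underside.
- press: Fixed wooden strip press, green cover, 115 deep, 232 wide, 48 high (screw caps to 64). Origin: at table level, middle of the front face, which faces the robot roughly. x points into the bays, y left seen from the robot. Three straight bays along x at y = 70, 0, -70, each 48 wide, mouth 16 high; the bare table is their floor; a back stop at x = 100 ends each. They look alike; which is which varies.
- mouth_left (a point): Middle of the left bay's mouth (press y = 70), at table level; axes as the press's. Each bay hides a steel shoe above the channel at x = 20 to 92. Bay set too thin: the blade stops dead at x = 48. Too thick: it goes to the back stop with only the slight rub of the table (keep the blade down on the table: raised over 3 mm it may touch that shoe too).
- mouth_middle (a point): The same for the middle bay (press y = 0). Bay set right: the tip meets the sprung shoe's ramp at about x = 35, lifts it (a push of some 6 to 20 N, most at x = 40 to 55), and from there the shoe presses on the blade with about 8 N, so it keeps dragging all the way to the back stop, and also when drawn out.
- mouth_right (a point): The same for the right bay (press y = -70).
- glaze_bowl: Bystander: blue ceramic bowl, 104 across, 45 high. Origin: centre of its underside.
- white_bowl: Bystander: white ceramic bowl, 96 across, 42 high. Origin: centre of its underside.
- red_bottle: Bystander: amber-red bottle with red cap, 68 across, 170 high. Origin: centre of its underside.
Not all that is in view belongs to the job. Several things have the shape of the gauge; the one meant has the colours described above.

How it is judged:
By the outcome, as a careful person would: the job done as asked, in the order asked, and still so for the second after the job is handed in, with the robot touching nothing.
It also fails if it takes over 64 s, if anything falls off the work surface, if the arm or the gripper's body presses on something with over 40 N, if the wrist force passes 120 N, or if a joint passes its speed limit or range.

## Robot

A 6-joint arm with a two-finger parallel gripper is mounted at the origin on the work surface. World frame = base frame: x ahead of the robot, y to its left, z up, the work surface at z = 0. Lengths are in mm, angles in degrees, forces in N, time in s.
With the tool pointing down it reaches from about 225 to 875 mm from the base axis. Payload 3.4 kg.
Tool frame: the origin (TCP) lies at the very end of the fingers, on their centre line; the grasp point (between the pads) lies 19 mm behind it; y points along the fingers, x is the direction in which the jaws open and shut, and the axes are right-handed (so a half turn about y gives the same grasp; the last joint's range is limited). The gripper opens to 85 mm and grips with 20 to 120 N. Pads are 22 mm wide; open, the fingers measure 114 mm over their backs; the gripper's body (76 mm by 85 mm) begins 54 mm behind the grasp point. The pads swing forward as they close: fully open they stand 13 mm farther back than shut.
Start: joints at [-74.599, 15.808, 86.224, -0, 77.962, -6.933], TCP at [218.505, -531.905, 193.428] pointing down, gripper open.
Joint ranges: [-165.64, 165.64], [-43.16, 119.46], [12.63, 154.43], [-67.54, 247.53], [6.08, 155.33], [-154.97, 154.97]. Speed limits (degrees/s): [147.25, 147.25, 180, 180, 180, 180].

## Interface

Orientations are given as [roll, pitch, yaw] about the fixed x, y, z axes, in that order (R = Rz(yaw) Ry(pitch) Rx(roll)).
In Python, from cell import telemetry, eyes, arm gives the robot as it stands. The module is installed in compiled form; this text tells all that it offers.
- The arm moves only by the tool play_rows, never from a script. Its argument "plan" is a list of rows, each a list of 2 entries, a list of its own where there are three numbers: the shift along the tool's x, y, z as a fraction of full scale, then the turn, a rotation vector about the tool's x, y, z as a fraction of full scale. A call has 1 to 5 rows; each row is the pose to reach, as a shift and turn from the pose measured when the call began, along the tool's axes at that moment; what a row does not reach only later rows make up. Full scale, the value 1, is 0.3 m for a shift and 90 degrees for a turn. A row lasts 1/10 s, in which the tool goes at most 50 mm and 8.59 degrees, less where a joint would pass 70% of its speed; a pose out of reach is approached as far as the arm can. A call with a number of a shift or a turn outside -1 to 1 is refused whole. A call with a gripper value outside its range is refused whole. "hand" is the gripper command: -1 is shut, 1 is fully open, values between are in proportion, set as the call begins (left out, the last holds). The fingers move at their own pace and stop on an object; "force" is the grip in N (left out, the last holds). Time passes only in rows, so rows that repeat a pose let the fingers close. It gives the time, the measured TCP pose, the force and the opening at its end, in the units of the state.
- telemetry.sense(): the state, without advancing time (a new reading comes with each control period).
- eyes.camera(name): name is "scene" or "top" or "wrist"; returns the picture (400x640x3 uint8, red, green, blue); there is no depth.
- eyes.camera_params(name): a dict with "fx", "fy", "cx", "cy" (pixels), "k1" (the pictures are not rectified: a ray, as slopes to the right and down, at radius r is drawn at 1 + k1 r^2 times it, then the intrinsics apply), "R" (3x3) and "t" (3): a world point X has camera coordinates R X + t. Camera axes: x right, y down, z forward; pixel columns grow to the right and rows downward; lengths in mm; the calibration is good to about 2 mm. A picture is of the moment at which its call begins: read the wrist's pose just before it. camera_params takes no time and is no camera call; for the wrist camera it gives the pose at the moment of the call.
- arm.hand_in(): hands the job in, once; it reports no verdict.
The state is a dict: "clock": time; "q": joint angles; "qd": joint speeds; "effort": joint torques, N m; "position": TCP position; "eef_rot": TCP orientation; "wrist_force": force on the tool from outside, world axes, zero at the start; "torque": the same for the moment, N m; "width": finger opening in mm.
Only numpy, scipy, OpenCV 4.12 (cv2) and the standard library are available. Lean on these libraries where they do the work, as an engineer would, in place of code of your own. Each camera call takes 0.05 s, during which the arm holds its last target.

## Working session

There is one attempt and no reset: what is moved stays moved. The work goes in short steps, Python scripts to look and compute and a tool call to move; the robot and the scene stay as the last step left them, time stands still between calls to the robot, and variables do not carry over. Pictures are saved under pics/ and viewed, and the job is handed in when it is done.

Besides the shell and the picture viewer there is one more tool, called after ">>>" by a JSON object that holds its "fn" and its "kwargs". play_rows: Moves the arm, as the interface text tells. Its arguments: {"type":"object","properties":{"plan":{"type":"array"},"hand":{"type":"number"},"force":{"type":"number"}},"required":["plan"]}

```bash
mkdir -p pics
python3 - <<'E'
from cell import telemetry, eyes
import cv2
print(telemetry.sense())
for n in ["top","scene"]:
    im=eyes.camera(n); cv2.imwrite(f"pics/{n}0.png",im[:,:,::-1]); p=eyes.camera_params(n); print(n,p)
E
```

```text
{'clock': 0.0, 'q': array([-7.46007864e+01,  1.58469239e+01,  8.62962078e+01,  1.07559265e-03,
        7.79613433e+01, -6.93287419e+00]), 'qd': array([-0.07863035, -0.15068021, -0.10384217,  0.075329  , -0.04263104,
       -0.01533342]), 'effort': array([ 8.11316168e-04, -4.16766500e+01, -2.45806199e+01, -1.22761990e-04,
        1.11162223e-02, -3.41510236e-05]), 'position': array([ 218.32544946, -531.28883398,  192.53985016]), 'eef_rot': array([-89.98634534,   0.1035842 , -67.66812512]), 'wrist_force': array([-0.12383175,  0.43884503,  0.9874067 ]), 'torque': array([0.0135113 , 0.00953473, 0.02249262]), 'width': 85.45724470551517}
top {'fx': 488.99680162116863, 'fy': 488.99680162116863, 'cx': 321.26735263698555, 'cy': 198.63892966544526, 'k1': -0.02990282709173686, 'R': array([[ 0.02381554, -0.99968441,  0.0079937 ],
       [-0.99728589, -0.02431411, -0.06949588],
       [ 0.06966831, -0.00631692, -0.99755021]]), 't': array([ -23.75749689,  457.34220233, 1701.79638863])}
scene {'fx': 403.2386558316123, 'fy': 403.2386558316123, 'cx': 324.9583030858354, 'cy': 202.15501162779972, 'k1': -0.06612832200806593, 'R': array([[ 0.68945461,  0.7238839 , -0.02538581],
       [ 0.36997886, -0.38207957, -0.84683578],
       [-0.62271019,  0.57446262, -0.53124826]]), 't': array([-305.13161761, -124.02857022, 1710.9179863 ])}
```

View pics/top0.png

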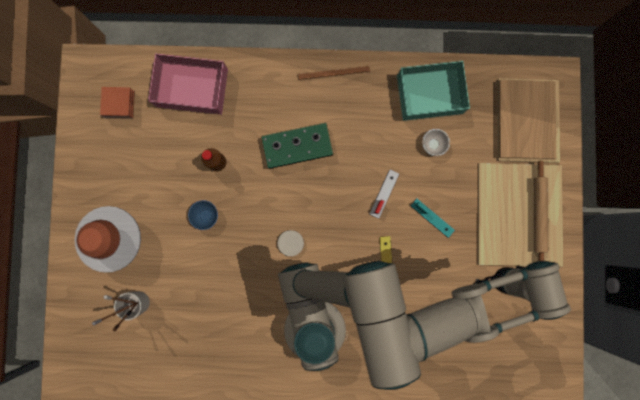

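View pics/scene0.png

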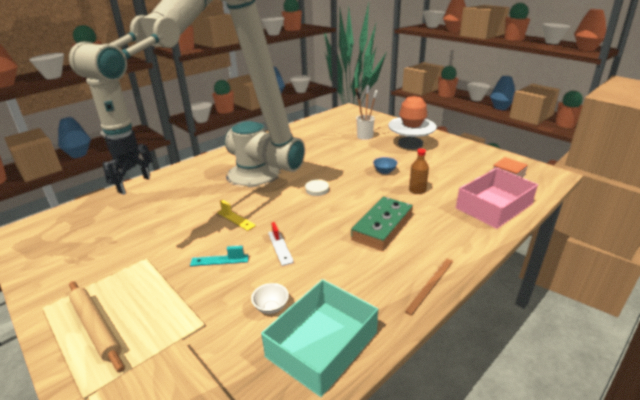

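Three gauge-shaped things show in the top view: silver with a red grip (384,194), all teal (433,218) and all yellow (386,250). The first fits, since its aluminium blade and red grip match the description. The press is at (297,146), the blue bowl at (203,215), the white bowl at (435,143) and the bottle at (214,159). Next: an enlarged crop and measurements.

```bash
cat > h.py <<'E'
import numpy as np, cv2
def ray(P,u,v):
    K=np.array([[P['fx'],0,P['cx']],[0,P['fy'],P['cy']],[0,0,1]])
    x,y=(u-P['cx'])/P['fx'],(v-P['cy'])/P['fy']
    xd=np.array([x,y]); s=xd.copy()
    for _ in range(20): s=xd/(1+P['k1']*(s@s))
    d=P['R'].T@np.array([s[0],s[1],1]); o=-P['R'].T@P['t']
    return o,d
def onz(P,u,v,z):
    o,d=ray(P,u,v); return o+d*(z-o[2])/d[2]
def proj(P,X):
    c=P['R']@np.array(X)+P['t']; s=c[:2]/c[2]; s=s*(1+P['k1']*(s@s))
    return s*P['fx']+[P['cx'],P['cy']]
E
python3 - <<'E'
import cv2
from h import *
im=cv2.imread('pics/top0.png')
a=cv2.resize(im[160:230,350:420],(560,560),interpolation=cv2.INTER_CUBIC)
b=cv2.resize(im[115:175,255:340],(765,540),interpolation=cv2.INTER_CUBIC)
cv2.imwrite('pics/ca.png',a);cv2.imwrite('pics/cb.png',b)
E
```

```text
(no output)
```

View pics/ca.png

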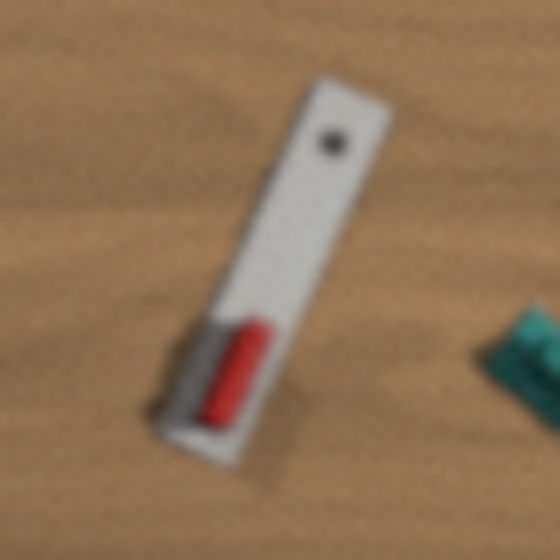

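View pics/cb.png

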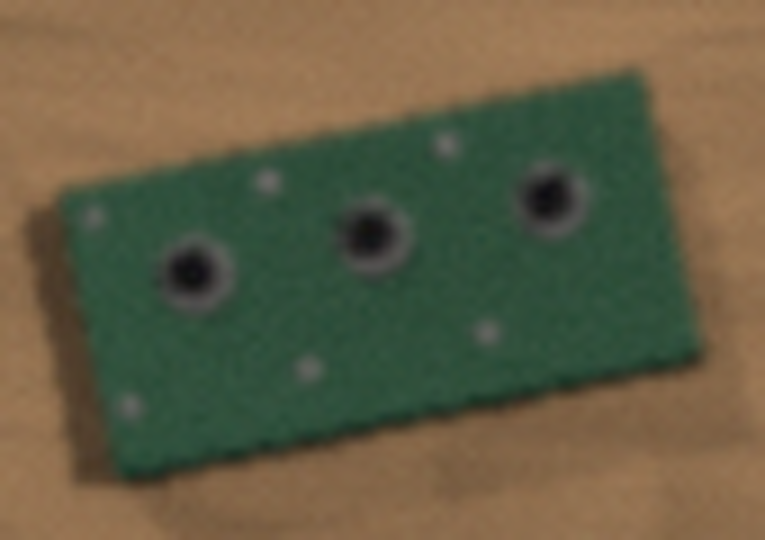

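```bash
cat > meas.py <<'E'
from h import *
from cell import eyes
P=eyes.camera_params('top')
im=cv2.imread('pics/top0.png'); S=8
def sub(x0,y0,w,h): return cv2.resize(im[y0:y0+h,x0:x0+w],None,fx=S,fy=S,interpolation=cv2.INTER_CUBIC)
def orig(p,x0,y0): return (np.array(p)+.5)/S-.5+[x0,y0]
def big(m):
    c,_=cv2.findContours(m.astype(np.uint8),cv2.RETR_EXTERNAL,cv2.CHAIN_APPROX_NONE); return max(c,key=cv2.contourArea)
def rectw(c,x0,y0,z):
    pts=np.array([onz(P,*orig(p,x0,y0),z)[:2] for p in c[:,0]],np.float32)
    (cx,cy),_,_=r=cv2.minAreaRect(pts); b=cv2.boxPoints(r)
    e=[b[1]-b[0],b[2]-b[1]]; L=[np.linalg.norm(v) for v in e]; i=int(np.argmax(L))
    return (cx,cy),L[i],L[1-i],np.degrees(np.arctan2(e[i][1],e[i][0]))
def show(n,r): print(n,np.round(r[0],1),'L %.1f W %.1f ang %.2f'%r[1:])
o=(255,115);s=sub(*o,85,60);h=cv2.cvtColor(s,cv2.COLOR_BGR2HSV)
g=(h[...,0]>55)&(h[...,0]<100)&(h[...,1]>90)
g=cv2.morphologyEx(g.astype(np.uint8),cv2.MORPH_CLOSE,np.ones((15,15)))
show('press',rectw(big(g),*o,48))
o=(360,160);s=sub(*o,48,64);h=cv2.cvtColor(s,cv2.COLOR_BGR2HSV)
w=(h[...,1]<60); red=((h[...,0]<8)|(h[...,0]>170))&(h[...,1]>140)
show('red z52',rectw(big(red),*o,52))
show('blade z8',rectw(big(w|red),*o,8)); show('whiteonly',rectw(big(w),*o,8))
cv2.imwrite('pics/mask.png',np.hstack([w*255,red*255]))
E
python3 meas.py
python3 - <<'E'
from h import *
from cell import eyes
P=eyes.camera_params('top')
o=lambda x,y:(350+(x+.5)/8-.5,160+(y+.5)/8-.5)
c=[onz(P,*o(*p),8)[:2] for p in [(322,73),(397,107),(240,467),(157,430)]]
print(np.round(c,1)); print('tip',(c[0]+c[1])/2,'rear',(c[2]+c[3])/2)
q=lambda x,y:(255+(x+.5)/9-.5,115+(y+.5)/9-.5)
c=[onz(P,*q(*p),48)[:2] for p in [(60,190),(640,68),(702,355),(120,478)]]
print(np.round(c,1),np.mean(c,0))
for a,b in ((0,1),(1,2),(2,3),(3,0)): d=c[b]-c[a];print(np.linalg.norm(d),np.degrees(np.arctan2(d[1],d[0])))
# red top ridge in scene too
for n,u,v,z in (('blue',203,215,45),('white',435,143,42),('bottle',208,155,170)): print(n,onz(P,u,v,z)[:2])
E
```

```text
press [638.3  77.3] L 224.3 W 111.0 ang -76.53
red z52 [ 433.1 -210.8] L 46.6 W 13.3 ang -22.00
blade z8 [ 482.5 -234. ] L 177.7 W 40.3 ang -23.55
whiteonly [ 482.5 -234. ] L 177.7 W 40.3 ang -23.55
[[ 570.9 -253.6]
 [ 556.5 -287.1]
 [ 395.2 -219.8]
 [ 410.6 -182.9]]
tip [ 563.68581402 -270.35712378] rear [ 402.8972723  -201.37647789]
[[670.  201.5]
 [723.4 -21.5]
 [611.8 -48. ]
 [558.5 174.7]] [640.9131508   76.68647511]
229.3239057577376 -76.51753823439812
114.76314402121152 -166.64780083559086
229.02455116630958 103.45723214569021
114.66200522205631 13.50168080950046
blue [389.34316108 393.42161564]
white [ 660.87711993 -405.98270885]
bottle [578.84067808 355.9029796 ][ WARN:0@1.281] global loadsave.cpp:1063 imwrite_ Unsupported depth image for selected encoder is fallbacked to CV_8U.
```

View pics/mask.png

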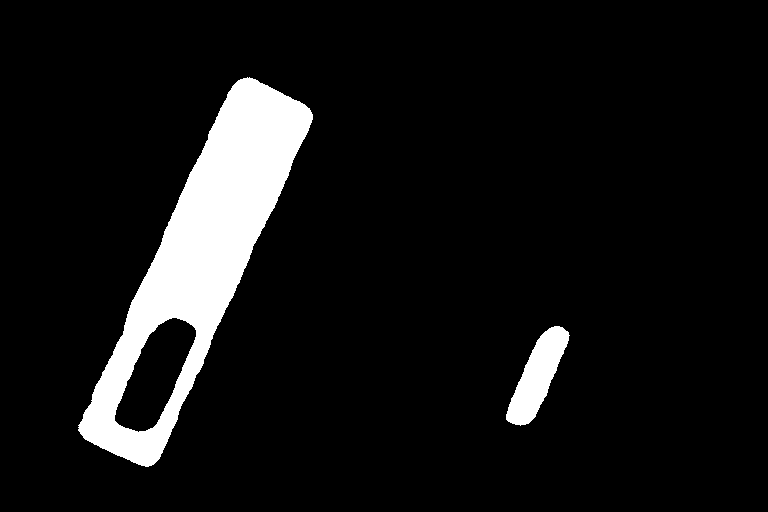

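Measured so far:
- **Press:** yaw about 13.5°, front-face middle about (584,63), size 229 x 115 as it should be.
- **Gauge:** blade 178 long, yaw about -23°, origin about (434,-213). The red grip found separately agrees within 3 mm.

Next is a helper that turns world goals into move units.

```bash
cat > goal.py <<'E'
import sys
from h import *
from scipy.spatial.transform import Rotation as Ro
from cell import telemetry
s=telemetry.sense(); p=s['position']; R=Ro.from_euler('xyz',s['eef_rot'],degrees=True)
x,y,z,yaw=map(float,sys.argv[1:5])
T=Ro.from_euler('xyz',[-90,0,yaw],degrees=True)
print('clock %.2f'%s['clock'],'pos',np.round(p,1),'rot',np.round(s['eef_rot'],2),'F',np.round(s['wrist_force'],1),'w %.1f'%s['width'])
print('shift',np.round(R.inv().apply(np.array([x,y,z])-p)/300,4).tolist(),'turn',np.round((R.inv()*T).as_rotvec(degrees=True)/90,4).tolist())
E
python3 goal.py 434 -213 150 -113
```

```text
clock 0.10 pos [ 218.4 -531.4  192.6] rot [-89.99   0.09 -67.67] F [ 0.6 -0.1 -0.1] w 85.7
shift [-0.7082, 0.1434, 1.0681] turn [0.0003, 0.5037, -0.001]
```

>>> {"fn": "play_rows", "kwargs": {"plan": [[[-0.45, 0.06, 0.68], [0, 0.32, 0]], [[-0.45, 0.06, 0.68], [0, 0.32, 0]], [[-0.45, 0.06, 0.68], [0, 0.32, 0]], [[-0.45, 0.06, 0.68], [0, 0.32, 0]], [[-0.45, 0.06, 0.68], [0, 0.32, 0]]], "hand": 1}}

```text
clock: 0.6
position: [356.1, -327.4, 174.5]
eef_rot: [-90.0, 0.1, -96.6]
wrist_force: [0.9, -1.1, -0.0]
width: 85.0
```

```bash
python3 goal.py 434 -213 150 -113
```

```text
clock 0.60 pos [ 356.1 -327.4  174.5] rot [-90.04   0.11 -96.58] F [ 0.9 -1.1 -0. ] w 85.0
shift [-0.4083, 0.0822, 0.2142] turn [0.0006, 0.1824, -0.0012]
```

>>> {"fn": "play_rows", "kwargs": {"plan": [[[-0.408, 0.082, 0.214], [0, 0.182, 0]], [[-0.408, 0.082, 0.214], [0, 0.182, 0]], [[-0.408, 0.082, 0.214], [0, 0.182, 0]], [[-0.408, 0.082, 0.214], [0, 0.182, 0]], [[-0.408, 0.082, 0.214], [0, 0.182, 0]]]}}

```text
clock: 1.1
position: [434.0, -211.7, 149.5]
eef_rot: [-90.2, 0.1, -112.7]
wrist_force: [0.2, -0.1, 1.2]
width: 85.3
```

```bash
python3 goal.py 434 -213 17 -113
python3 - <<'E'
from cell import eyes
import cv2,pickle
P=eyes.camera_params('wrist'); im=eyes.camera('wrist'); cv2.imwrite('pics/w1.png',im[:,:,::-1]); pickle.dump(P,open('w1.pkl','wb'))
im=eyes.camera('top'); cv2.imwrite('pics/top1.png',im[:,:,::-1])
E
```

```text
clock 1.10 pos [ 434.  -211.7  149.5] rot [-9.0150e+01  9.0000e-02 -1.1274e+02] F [ 0.2 -0.1  1.2] w 85.3
shift [0.0047, 0.4417, 0.0029] turn [0.0017, 0.0029, -0.001]
```

View pics/w1.png

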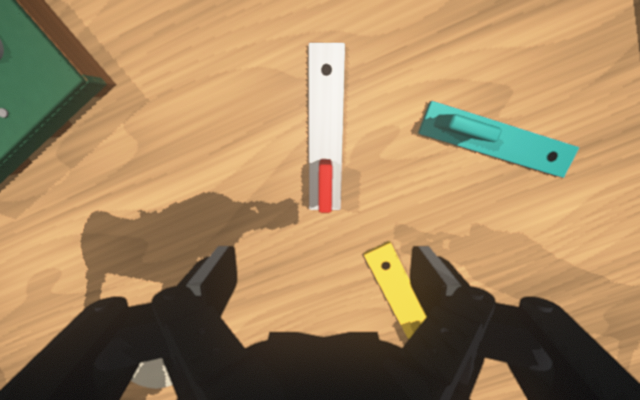

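The wrist view shows the gauge upright at columns 308–345, with its tip at row 43, its rear at row 209 and its red grip at (325,186). The yellow one's near end is at (378,248).

Run:
```python
from h import *
import pickle
P=pickle.load(open('w1.pkl','rb')); im=cv2.imread('pics/w1.png'); h=cv2.cvtColor(im,cv2.COLOR_BGR2HSV)
def rect(m,z):
    c,_=cv2.findContours(m.astype(np.uint8),cv2.RETR_EXTERNAL,cv2.CHAIN_APPROX_NONE); c=max(c,key=cv2.contourArea)
    pts=np.array([onz(P,*p,z)[:2] for p in c[:,0]],np.float32); r=cv2.minAreaRect(pts); b=cv2.boxPoints(r)
    e=[b[1]-b[0],b[2]-b[1]]; L=[np.linalg.norm(v) for v in e]; i=int(np.argmax(L))
    return np.round(r[0],1),np.round([L[i],L[1-i]],1),np.degrees(np.arctan2(e[i][1],e[i][0]))
w=(h[...,1]<40)&(h[...,2]>90); w[:35]=0; w[215:]=0; w[:,:290]=0; w[:,360:]=0
red=((h[...,0]<8)|(h[...,0]>170))&(h[...,1]>150)&(h[...,2]>110); red[:150]=0; red[:,:300]=0;red[:,360:]=0;red[220:]=0
print(rect(w,8)); print('red',rect(red,52)); print([onz(P,*p,8)[:2].round(1) for p in [(308,43),(345,43),(308,209),(340,209)]])
print('yellow',[onz(P,*p,8)[:2].round(1) for p in [(362,253),(390,242)]])
```

```text
(array([ 481.9, -233.5]), array([173.8,  35.4], dtype=float32), np.float32(-23.481419))
red (array([ 435.7, -213.3]), array([51.3, 11.6], dtype=float32), np.float32(-22.95846))
[array([ 568.7, -250.8]), array([ 554.4, -284.8]), array([ 409.4, -181.4]), array([ 395.1, -215.5])]
yellow [array([ 332.9, -219.3]), array([ 333.5, -255.3])]
```

```bash
python3 goal.py 434 -212.8 14 -113.2
```

```text
clock 1.20 pos [ 433.6 -213.8  150.1] rot [-9.0080e+01  5.0000e-02 -1.1294e+02] F [0.3 0.3 0.7] w 85.4
shift [-0.0032, 0.4535, 0.0006] turn [0.0009, 0.0028, -0.0005]
```

>>> {"fn": "play_rows", "kwargs": {"plan": [[[-0.003, 0.12, 0], [0, 0.003, 0]], [[-0.003, 0.24, 0], [0, 0.003, 0]], [[-0.003, 0.35, 0], [0, 0.003, 0]], [[-0.003, 0.42, 0], [0, 0.003, 0]], [[-0.003, 0.453, 0], [0, 0.003, 0]]]}}

```text
clock: 1.7
position: [431.9, -213.7, 12.5]
eef_rot: [-90.3, 0.1, -113.4]
wrist_force: [-0.4, -0.2, 1.0]
width: 85.3
```

```bash
python3 goal.py 434 -212.8 14 -113.2
```

```text
clock 1.70 pos [ 431.9 -213.7   12.5] rot [-9.0270e+01  6.0000e-02 -1.1337e+02] F [-0.4 -0.2  1. ] w 85.3
shift [-0.0057, -0.0052, 0.0053] turn [0.003, -0.0019, -0.0006]
```

>>> {"fn": "play_rows", "kwargs": {"plan": [[[-0.003, -0.004, 0.005], [0.003, 0, 0]], [[-0.003, -0.004, 0.005], [0.003, 0, 0]], [[-0.003, -0.004, 0.005], [0.003, 0, 0]], [[-0.003, -0.004, 0.005], [0.003, 0, 0]], [[-0.003, -0.004, 0.005], [0.003, 0, 0]]], "hand": -1, "force": 50}}

```text
clock: 2.2
position: [434.2, -213.9, 14.4]
eef_rot: [-89.9, 0.0, -113.4]
wrist_force: [0.4, -0.3, 0.6]
width: 12.2
```

>>> {"fn": "play_rows", "kwargs": {"plan": [[[0, 0, 0], [0, 0, 0]], [[0, 0, 0], [0, 0, 0]], [[0, 0, 0], [0, 0, 0]]]}}

```text
clock: 2.5
position: [434.2, -213.8, 14.6]
eef_rot: [-89.9, 0.0, -113.3]
wrist_force: [0.5, -0.0, 1.0]
width: 0.1
```

The fingers shut to 0 mm where about 14 was expected, so the grip was missed. I'll look before moving.

Run:
```python
from cell import eyes
import cv2,pickle
for n in ['wrist','scene']:
    P=eyes.camera_params(n); im=eyes.camera(n)[:,:,::-1]; cv2.imwrite(f'pics/{n}2.png',im); pickle.dump(P,open(n+'2.pkl','wb'))
    if n=='scene': cv2.imwrite('pics/scene2c.png',cv2.resize(im[170:300,180:340],(800,650)[:2],interpolation=cv2.INTER_CUBIC)[:600])
```

```text
(no output)
```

View pics/wrist2.png

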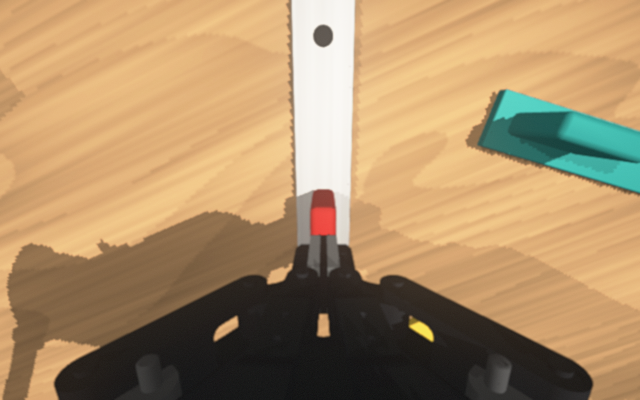

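View pics/scene2c.png

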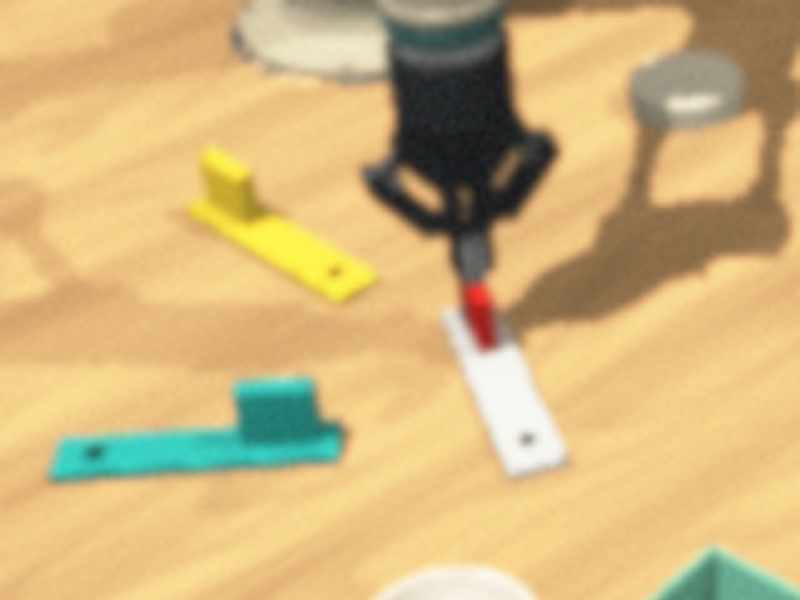

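Run:
```python
from h import *
import pickle
from cell import telemetry
s=telemetry.sense();print(s['position'],s['width'],s['eef_rot'])
P=pickle.load(open('wrist2.pkl','rb'))
print('cam',-P['R'].T@P['t'])
print('TCP px',proj(P,s['position']),'pads',proj(P,s['position']+[0,0,19]))
for n,p,z in (('tip hole',(323,36),8),('red far bottom',(323,190),8),('red far top edge',(323,206),52),('red near top',(323,235),52)): print(n,onz(P,*p,z).round(1))
S=pickle.load(open('scene2.pkl','rb'))
f=lambda x,y:(180+x/5,170+y/5)
for n,p,z in (('red top near robot',(472,288),52),('red top far',(487,318),52),('blade tip',(538,468),8),('rear',(455,312),8),('bottom of far red',(488,348),8)): print(n,onz(S,*f(*p),z).round(1))
print('TCP in crop',(proj(S,s['position'])-[180,170])*5,(proj(S,s['position']+[0,0,38])-[180,170])*5)
W=pickle.load(open('w1.pkl','rb'));print('hole before',onz(W,326,69,8))
```

```text
[ 434.14123296 -213.75092782   14.44272344] 0.18026654771309955 [-8.99049847e+01  3.71231121e-02 -1.13349787e+02]
cam [ 497.27195389 -240.05739539  195.32572827]
TCP px [324.42032463 225.09494897] pads [324.55686579 236.38904766]
tip hole [ 539. -258.    8.]
red far bottom [ 454.9 -221.7    8. ]
red far top edge [ 457.1 -222.7   52. ]
red near top [ 442.4 -216.3   52. ]
red top near robot [ 444.  -221.5   52. ]
red top far [ 476.3 -234.5   52. ]
blade tip [ 567.  -271.8    8. ]
rear [ 405.8 -211.4    8. ]
bottom of far red [ 452.5 -220.2    8. ]
TCP in crop [477.5156787  323.72229741] [472.09648099 276.06622276]
hole before [ 539.60688939 -258.08619432    8.        ]
```

Run:
```python
import cv2
im=cv2.imread('pics/wrist2.png'); cv2.imwrite('pics/w2c.png',cv2.resize(im[180:300,260:390],(650,600),interpolation=cv2.INTER_CUBIC))
```

```text
(no output)
```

View pics/w2c.png

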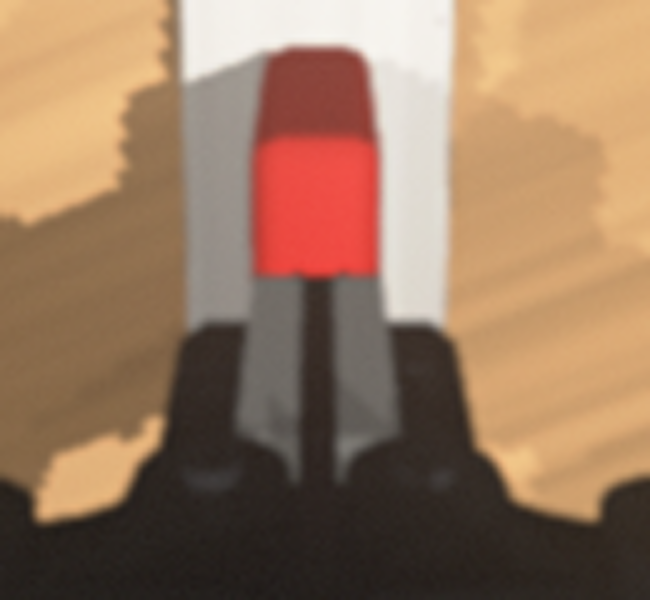

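The gauge has not moved: its hole is still at (539,-258). The fingers are over the grip's middle, so a small lift will show whether it is held.

>>> {"fn": "play_rows", "kwargs": {"plan": [[[0, -0.02, 0], [0, 0, 0]], [[0, -0.04, 0], [0, 0, 0]], [[0, -0.05, 0], [0, 0, 0]], [[0, -0.05, 0], [0, 0, 0]]]}}

```text
clock: 3.0
position: [434.7, -214.1, 30.2]
eef_rot: [-89.8, 0.0, -113.3]
wrist_force: [0.3, -0.5, -0.1]
width: -0.3
```

Run:
```python
from cell import eyes,telemetry
import cv2,pickle
s=telemetry.sense();print(s['position'],s['wrist_force'],s['width'])
for n in ['wrist']:
    P=eyes.camera_params(n); im=eyes.camera(n)[:,:,::-1]; cv2.imwrite(f'pics/{n}3.png',im); pickle.dump(P,open(n+'3.pkl','wb'))
    cv2.imwrite('pics/w3c.png',cv2.resize(im[100:300,220:430],(630,600),interpolation=cv2.INTER_CUBIC))
```

```text
[ 434.68096229 -214.14416148   30.22766392] [ 0.32292818 -0.48820827 -0.08804333] -0.31303333770465513
```

View pics/w3c.png

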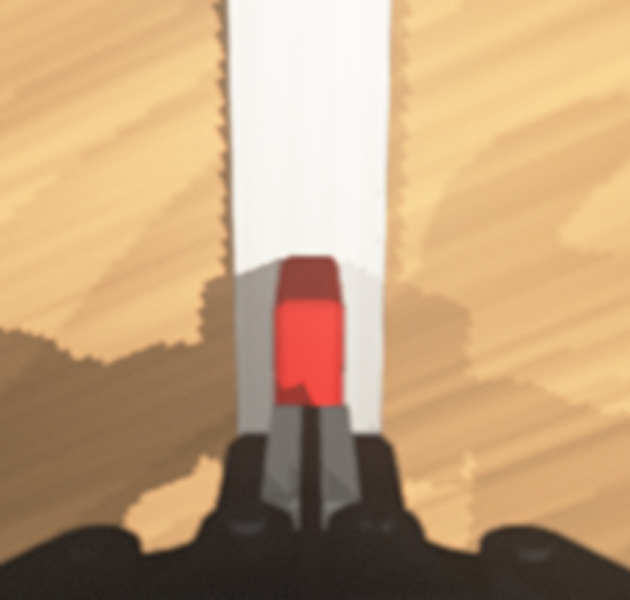

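The gauge stayed down and the fingertips appear above the grip top, although the state reports them low. I'll triangulate the real fingertip from two views.

Run:
```python
from cell import eyes,telemetry
from h import *
s=telemetry.sense()
im=eyes.camera('scene')[:,:,::-1]; cv2.imwrite('pics/scene3.png',im)
cv2.imwrite('pics/scene3c.png',cv2.resize(im[190:250,240:310],(700,600),interpolation=cv2.INTER_CUBIC))
S=eyes.camera_params('scene')
for dz in (0,20,40,60): print(dz,(proj(S,s['position']+[0,0,dz])-[240,190])*10)
```

```text
0 [350.59785168 409.63827189]
20 [344.8647304 359.2009896]
40 [339.04648691 307.9138214 ]
60 [333.14162543 255.75854225]
```

View pics/scene3c.png

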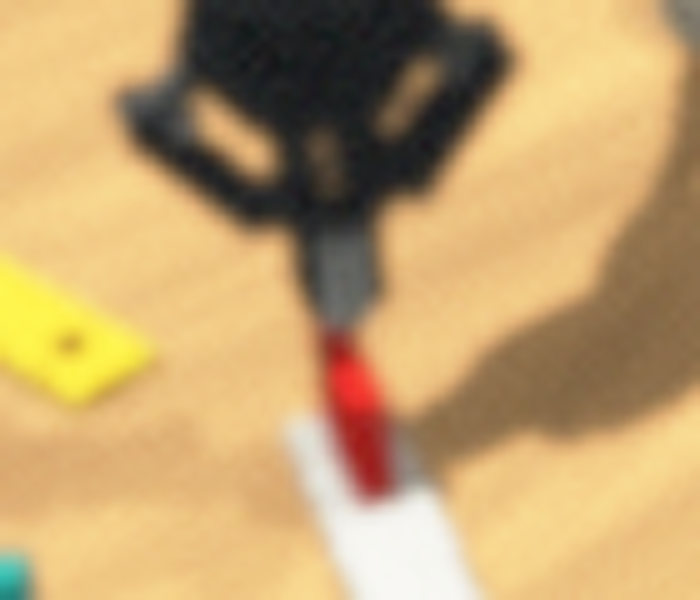

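Run:
```python
from h import *
import pickle
from cell import telemetry
s=telemetry.sense();p=s['position']
P=pickle.load(open('wrist3.pkl','rb'));S=__import__('cell').eyes.camera_params('scene')
print(P['fx'],P['cx'],P['cy']); f=np.array([np.cos(np.radians(-23.3)),np.sin(np.radians(-23.3)),0])
c=-P['R'].T@P['t']; print('cam rel tcp fwd',(c-p)@f,(c-p)[2],'tilt fwd',P['R'][2])
print('depth if 85mm spans 186px',P['fx']*85/186)
for a in (0,5,11):
  for dz in (0,10,20,30,35,40,45,50): 
    X=p+a*f+[0,0,dz]; print(a,dz,'wrist',proj(P,X).round(0),'scene crop',((proj(S,X)-[240,190])*10).round(0), 'depth',round((P['R']@X+P['t'])[2]))
```

```text
291.9610377781525 323.05397586461936 199.19836911182472
cam rel tcp fwd 68.65217848375549 181.4512389072234 tilt fwd [-0.24632972  0.10626671 -0.96334265]
depth if 85mm spans 186px 133.4230548986181
0 0 wrist [324. 226.] scene crop [351. 410.] depth 193
0 10 wrist [324. 231.] scene crop [348. 385.] depth 184
0 20 wrist [324. 237.] scene crop [345. 359.] depth 174
0 30 wrist [324. 245.] scene crop [342. 334.] depth 164
0 35 wrist [325. 248.] scene crop [341. 321.] depth 160
0 40 wrist [325. 252.] scene crop [339. 308.] depth 155
0 45 wrist [325. 257.] scene crop [338. 295.] depth 150
0 50 wrist [325. 261.] scene crop [336. 282.] depth 145
5 0 wrist [324. 218.] scene crop [354. 418.] depth 192
5 10 wrist [324. 224.] scene crop [352. 393.] depth 182
5 20 wrist [324. 230.] scene crop [349. 368.] depth 173
5 30 wrist [324. 236.] scene crop [346. 342.] depth 163
5 35 wrist [325. 240.] scene crop [344. 329.] depth 158
5 40 wrist [325. 244.] scene crop [343. 316.] depth 153
5 45 wrist [325. 248.] scene crop [342. 303.] depth 149
5 50 wrist [325. 252.] scene crop [340. 290.] depth 144
11 0 wrist [324. 210.] scene crop [359. 429.] depth 190
11 10 wrist [324. 215.] scene crop [356. 403.] depth 181
11 20 wrist [324. 220.] scene crop [353. 378.] depth 171
11 30 wrist [324. 226.] scene crop [351. 352.] depth 161
11 35 wrist [325. 229.] scene crop [349. 339.] depth 157
11 40 wrist [325. 233.] scene crop [348. 326.] depth 152
11 45 wrist [325. 237.] scene crop [346. 313.] depth 147
11 50 wrist [325. 241.] scene crop [345. 300.] depth 142
```

Both views agree. With a pad half-width of 11 mm, the real finger ends are about 42 mm short of the reported TCP. That also explains the first miss, when the tips were at about z = 56, just over the 52 mm grip. Lateral offset is fine. I'll apply this 42 mm correction: a reported z of about -27 puts the tips near 15. Now opening and descending stepwise.

>>> {"fn": "play_rows", "kwargs": {"plan": [[[0, 0, 0], [0, 0, 0]], [[0, 0, 0], [0, 0, 0]], [[0, 0, 0], [0, 0, 0]], [[0, 0, 0], [0, 0, 0]], [[0, 0, 0], [0, 0, 0]]], "hand": 1}}

```text
clock: 3.6
position: [434.1, -213.8, 29.6]
eef_rot: [-89.9, 0.0, -113.4]
wrist_force: [0.6, -0.3, 0.4]
width: 72.1
```

```bash
python3 goal.py 434 -213 -27 -113.2
```

```text
clock 3.60 pos [ 434.1 -213.8   29.6] rot [-8.9890e+01  3.0000e-02 -1.1335e+02] F [ 0.6 -0.3  0.4] w 72.1
shift [-0.0022, 0.1886, -0.0019] turn [-0.0012, -0.0017, -0.0004]
```

>>> {"fn": "play_rows", "kwargs": {"plan": [[[-0.002, 0.04, 0], [0, 0, 0]], [[-0.002, 0.09, 0], [0, 0, 0]], [[-0.002, 0.13, 0], [0, 0, 0]], [[-0.002, 0.17, 0], [0, 0, 0]], [[-0.002, 0.188, 0], [0, 0, 0]]]}}

```text
clock: 4.1
position: [433.9, -212.9, -27.8]
eef_rot: [-90.0, 0.1, -113.4]
wrist_force: [-0.6, 0.3, 0.4]
width: 85.7
```

>>> {"fn": "play_rows", "kwargs": {"plan": [[[0, 0, 0], [0, 0, 0]], [[0, 0, 0], [0, 0, 0]], [[0, 0, 0], [0, 0, 0]], [[0, 0, 0], [0, 0, 0]], [[0, 0, 0], [0, 0, 0]]], "hand": -1, "force": 50}}

```text
clock: 4.6
position: [434.2, -213.1, -27.2]
eef_rot: [-89.9, 0.0, -113.3]
wrist_force: [-4.2, -0.6, 3.2]
width: 13.0
```

>>> {"fn": "play_rows", "kwargs": {"plan": [[[0, 0, 0], [0, 0, 0]], [[0, 0, 0], [0, 0, 0]], [[0, 0, 0], [0, 0, 0]]]}}

```text
clock: 4.9
position: [434.0, -213.0, -27.2]
eef_rot: [-90.0, 0.0, -113.3]
wrist_force: [0.1, 0.4, 0.1]
width: 14.0
```

Run:
```python
from cell import eyes,telemetry
import cv2,pickle
im=eyes.camera('wrist')[:,:,::-1]; cv2.imwrite('pics/wrist4.png',im)
```

```text
(no output)
```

View pics/wrist4.png

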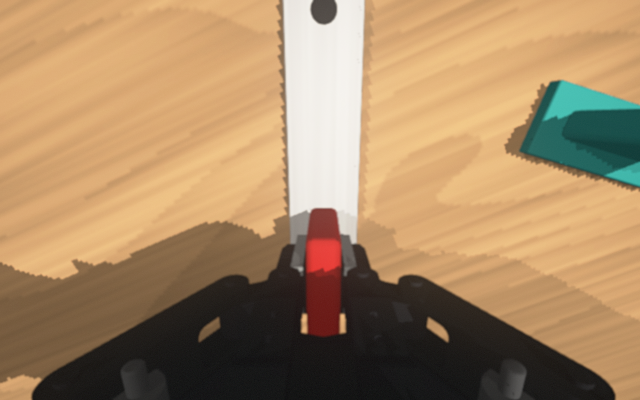

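Gripped now: opening 14.0 mm, and the picture shows the pads on both sides of the red grip at (323,265). Next I lift 10 mm and carry it to in front of the right bay.

```bash
python3 goal.py 440 -43 -17 -76.5
cat > pr.py <<'E'
# press coords of the gauge from the state
from h import *
from cell import telemetry
F=np.array([584,63.6]); a=np.radians(13.5); ux=np.array([np.cos(a),np.sin(a)]); uy=np.array([-ux[1],ux[0]])
def w(px,py): return F+px*ux+py*uy   # press -> world
def show():
    s=telemetry.sense(); d=s['position'][:2]-F; y=s['eef_rot'][2]+90; ra=np.radians(y)
    t=s['position'][:2]+140*np.array([np.cos(ra),np.sin(ra)])-F
    print('clock %.2f z %.1f origin press %.1f %.1f tip %.1f %.1f yawrel %.1f Fx %.1f Fy %.1f Fz %.1f w %.1f rot %s'%(s['clock'],s['position'][2],d@ux,d@uy,t@ux,t@uy,y-13.5,s['wrist_force'][:2]@ux,s['wrist_force'][:2]@uy,s['wrist_force'][2],s['width'],np.round(s['eef_rot'],1)))
if __name__=='__main__': show()
E
```

```text
clock 4.95 pos [ 434.1 -213.   -27.2] rot [-8.9950e+01  4.0000e-02 -1.1334e+02] F [-0.2  0.7  0.3] w 13.5
shift [-0.5282, -0.034, -0.2064] turn [-0.0006, -0.4094, -0.0002]
```

>>> {"fn": "play_rows", "kwargs": {"plan": [[[0, -0.035, 0], [0, 0, 0]], [[0, -0.035, 0], [0, 0, 0]], [[-0.09, -0.035, -0.03], [0, -0.06, 0]], [[-0.18, -0.035, -0.07], [0, -0.12, 0]], [[-0.27, -0.035, -0.105], [0, -0.2, 0]]], "force": 60}}

```text
clock: 5.45
position: [437.0, -125.4, -16.6]
eef_rot: [-89.9, 0.0, -95.1]
wrist_force: [0.3, -0.2, -2.3]
width: 13.3
```

```bash
python3 goal.py 440 -43 -17 -76.5
```

```text
clock 5.45 pos [ 437.  -125.4  -16.6] rot [-8.994e+01  2.000e-02 -9.514e+01] F [ 0.3 -0.2 -2.3] w 13.3
shift [-0.2745, 0.0016, -0.0148] turn [-0.0007, -0.2071, -0.0001]
```

Held: the load reads -2.3 N. Continuing.

>>> {"fn": "play_rows", "kwargs": {"plan": [[[-0.08, 0.001, -0.004], [0, -0.06, 0]], [[-0.16, 0.001, -0.008], [0, -0.12, 0]], [[-0.24, 0.001, -0.013], [0, -0.18, 0]], [[-0.274, 0.001, -0.015], [0, -0.207, 0]], [[-0.274, 0.001, -0.015], [0, -0.207, 0]]]}}

```text
clock: 5.95
position: [439.8, -42.2, -16.7]
eef_rot: [-89.9, -0.0, -76.4]
wrist_force: [0.9, -0.4, -2.9]
width: 13.3
```

```bash
python3 goal.py 440 -43 -17 -76.5; python3 pr.py
python3 - <<'E'
from cell import eyes
import cv2,pickle
P=eyes.camera_params('wrist'); im=eyes.camera('wrist')[:,:,::-1]; cv2.imwrite('pics/w5.png',im);pickle.dump(P,open('w5.pkl','wb'))
im=eyes.camera('top')[:,:,::-1]; cv2.imwrite('pics/top5.png',im)
E
```

```text
clock 5.95 pos [439.8 -42.2 -16.7] rot [-89.93  -0.   -76.4 ] F [ 0.9 -0.4 -2.9] w 13.3
shift [0.0026, 0.001, -0.0] turn [-0.0007, 0.0011, 0.0]
clock 5.95 z -16.7 origin press -164.9 -69.3 tip -24.9 -69.0 yawrel 0.1 Fx 0.8 Fy -0.6 Fz -2.9 w 13.3 rot [-89.9  -0.  -76.4]
```

View pics/w5.png

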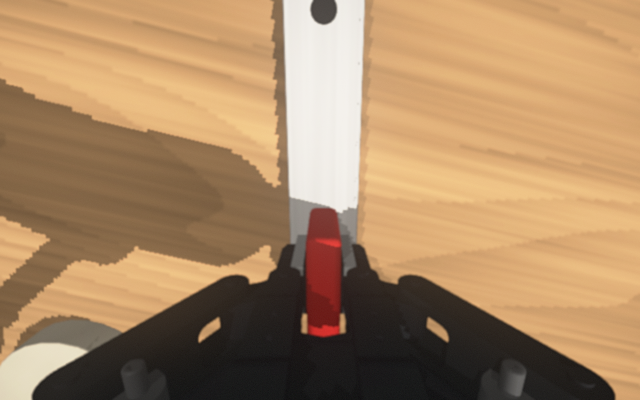

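Run:
```python
import cv2
im=cv2.imread('pics/top5.png'); cv2.imwrite('pics/t5c.png',cv2.resize(im[110:220,240:380],(763,600),interpolation=cv2.INTER_CUBIC))
```

```text
(no output)
```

View pics/t5c.png

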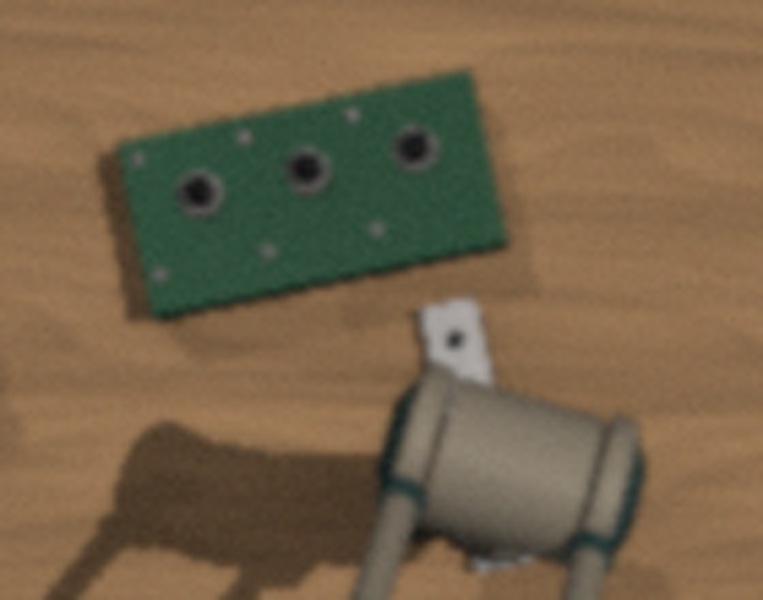

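Run:
```python
from pr import *
from cell import eyes
P=eyes.camera_params('top'); o=lambda x,y:(240+(x+.5)/5.45-.5,110+(y+.5)/5.4545-.5)
def pc(n,p,z):
    d=onz(P,*o(*p),z)[:2]-F; print(n,(d@ux).round(1),(d@uy).round(1))
for n,p,z in (('cap L',(200,192),64),('cap M',(308,171),64),('cap R',(415,149),64),('tip l',(420,310),18),('tip r',(478,300),18),('hole',(456,340),18),('fl',(152,320),48),('fr',(508,243),48),('br',(472,70),48),('bl',(118,145),48)): pc(n,p,z)
```

```text
cap L 70.3 68.6
cap M 69.1 -0.8
cap R 68.7 -69.9
tip l -26.0 -52.7
tip r -27.5 -90.8
hole -49.9 -71.4
fl -0.6 115.8
fr 0.3 -115.7
br 114.2 -116.9
bl 114.0 114.3
```

Press frame confirmed: caps are at y of about 69, -1 and -70, and the corners are within 1–2 mm. The tip is in front of the right bay. Lowering to the table, then advancing.

>>> {"fn": "play_rows", "kwargs": {"plan": [[[0, 0.02, 0], [0, 0, 0]], [[0, 0.035, 0], [0, 0, 0]], [[0, 0.035, 0], [0, 0, 0]], [[0, 0.035, 0], [0, 0, 0]]]}}

```text
clock: 6.45
position: [440.9, -44.6, -27.2]
eef_rot: [-89.9, -0.1, -76.6]
wrist_force: [0.1, -1.2, 1.4]
width: 13.5
```

```bash
python3 pr.py
```

```text
clock 6.45 z -27.2 origin press -164.4 -71.8 tip -24.4 -72.0 yawrel -0.1 Fx -0.2 Fy -1.2 Fz 1.4 w 13.5 rot [-89.9  -0.1 -76.6]
```

>>> {"fn": "play_rows", "kwargs": {"plan": [[[-0.005, 0, 0.03], [0, 0, 0]], [[-0.005, 0, 0.07], [0, 0, 0]], [[-0.005, 0, 0.11], [0, 0, 0]], [[-0.005, 0, 0.15], [0, 0, 0]], [[-0.005, 0, 0.167], [0, 0, 0]]]}}

```text
clock: 6.95
position: [491.2, -31.5, -27.2]
eef_rot: [-89.8, -0.1, -76.6]
wrist_force: [-2.4, -1.5, 5.1]
width: 13.5
```

```bash
python3 pr.py
```

```text
clock 6.95 z -27.2 origin press -112.4 -70.8 tip 27.6 -71.0 yawrel -0.1 Fx -2.7 Fy -0.9 Fz 5.1 w 13.5 rot [-89.8  -0.1 -76.6]
```

>>> {"fn": "play_rows", "kwargs": {"plan": [[[0, -0.001, 0.01], [0, 0, 0]], [[0, -0.001, 0.02], [0, 0, 0]], [[0, -0.001, 0.03], [0, 0, 0]], [[0, -0.001, 0.035], [0, 0, 0]]]}}

```text
clock: 7.35
position: [501.6, -28.9, -27.1]
eef_rot: [-89.8, -0.1, -76.6]
wrist_force: [-0.9, -0.6, -2.4]
width: 13.7
```

>>> {"fn": "play_rows", "kwargs": {"plan": [[[0, 0, 0.008], [0, 0, 0]], [[0, 0, 0.016], [0, 0, 0]], [[0, 0, 0.024], [0, 0, 0]]]}}

```text
clock: 7.65
position: [503.0, -27.7, -27.2]
eef_rot: [-90.4, -0.0, -76.5]
wrist_force: [-13.6, -5.1, 10.8]
width: 13.6
```

```bash
python3 pr.py
```

```text
clock 7.65 z -27.2 origin press -100.1 -69.9 tip 39.9 -70.0 yawrel -0.0 Fx -14.5 Fy -1.8 Fz 10.8 w 13.6 rot [-90.4  -0.  -76.5]
```

>>> {"fn": "play_rows", "kwargs": {"plan": [[[0, 0, 0.01], [0, 0, 0]], [[0, 0, 0.02], [0, 0, 0]], [[0, 0, 0.03], [0, 0, 0]]]}}

```text
clock: 7.95
position: [505.4, -26.1, -27.2]
eef_rot: [-91.0, 0.1, -76.5]
wrist_force: [-15.2, -4.6, 12.3]
width: 13.0
```

```bash
python3 pr.py
```

```text
clock 7.95 z -27.2 origin press -97.4 -68.9 tip 42.6 -68.9 yawrel 0.0 Fx -15.9 Fy -1.0 Fz 12.3 w 13.0 rot [-91.    0.1 -76.5]
```

>>> {"fn": "play_rows", "kwargs": {"plan": [[[0, 0, 0.015], [0.011, 0, 0]], [[0, 0, 0.03], [0.011, 0, 0]], [[0, 0, 0.04], [0.011, 0, 0]], [[0, 0, 0.04], [0.011, 0, 0]]]}}

```text
clock: 8.35
position: [510.4, -23.8, -27.2]
eef_rot: [-90.7, 0.2, -76.4]
wrist_force: [-14.7, -5.2, 13.6]
width: 13.8
```

```bash
python3 pr.py
```

```text
clock 8.35 z -27.2 origin press -91.9 -67.8 tip 48.1 -67.6 yawrel 0.1 Fx -15.5 Fy -1.6 Fz 13.6 w 13.8 rot [-90.7   0.2 -76.4]
```

>>> {"fn": "play_rows", "kwargs": {"plan": [[[0.004, 0, 0.015], [0.008, 0, 0]], [[0.004, 0, 0.03], [0.008, 0, 0]], [[0.004, 0, 0.04], [0.008, 0, 0]], [[0.004, 0, 0.045], [0.008, 0, 0]]]}}

```text
clock: 8.75
position: [518.6, -22.0, -27.2]
eef_rot: [-90.5, 0.3, -76.4]
wrist_force: [-12.0, -3.0, 12.2]
width: 13.3
```

```bash
python3 pr.py
```

```text
clock 8.75 z -27.2 origin press -83.6 -67.9 tip 56.4 -67.6 yawrel 0.1 Fx -12.3 Fy -0.1 Fz 12.2 w 13.3 rot [-90.5   0.3 -76.4]
```

>>> {"fn": "play_rows", "kwargs": {"plan": [[[0.003, -0.002, 0.015], [0.006, 0, 0]], [[0.003, -0.002, 0.03], [0.006, 0, 0]], [[0.003, -0.002, 0.045], [0.006, 0, 0]], [[0.003, -0.002, 0.06], [0.006, 0, 0]]]}}

```text
clock: 9.15
position: [530.9, -18.7, -27.2]
eef_rot: [-90.5, 0.4, -76.3]
wrist_force: [-9.5, -2.8, 6.1]
width: 13.4
```

```bash
python3 pr.py
```

```text
clock 9.15 z -27.2 origin press -70.8 -67.6 tip 69.2 -67.1 yawrel 0.2 Fx -9.8 Fy -0.5 Fz 6.1 w 13.4 rot [-90.5   0.4 -76.3]
```

>>> {"fn": "play_rows", "kwargs": {"plan": [[[0.003, -0.001, 0.015], [0.006, 0, 0]], [[0.003, -0.001, 0.03], [0.006, 0, 0]], [[0.003, -0.001, 0.045], [0.006, 0, 0]], [[0.003, -0.001, 0.06], [0.006, 0, 0]]]}}

```text
clock: 9.55
position: [543.1, -15.6, -27.1]
eef_rot: [-90.5, 0.5, -76.2]
wrist_force: [-10.4, -2.6, 8.4]
width: 13.4
```

```bash
python3 pr.py
```

```text
clock 9.55 z -27.1 origin press -58.2 -67.5 tip 81.8 -66.8 yawrel 0.3 Fx -10.7 Fy -0.1 Fz 8.4 w 13.4 rot [-90.5   0.5 -76.2]
```

>>> {"fn": "play_rows", "kwargs": {"plan": [[[0, -0.001, -0.015], [0.006, 0, 0]], [[0, -0.001, -0.03], [0.006, 0, 0]], [[0, -0.001, -0.045], [0.006, 0, 0]], [[0, -0.001, -0.06], [0.006, 0, 0]]]}}

```text
clock: 9.95
position: [526.1, -20.0, -26.9]
eef_rot: [-89.9, 0.5, -76.2]
wrist_force: [4.3, 0.9, -5.9]
width: 13.8
```

```bash
python3 pr.py
```

```text
clock 9.95 z -26.9 origin press -75.8 -67.8 tip 64.2 -67.2 yawrel 0.3 Fx 4.4 Fy -0.1 Fz -5.9 w 13.8 rot [-89.9   0.5 -76.2]
```

Pulling out also drags: +4.4 N, with the gauge held down against an upward pull. Going in, the push peaked at 15 N at x of about 40–48 and then held at about 10 N beyond it, which is the "set right" pattern. Pushing on home.

>>> {"fn": "play_rows", "kwargs": {"plan": [[[0.004, 0.002, 0.02], [0, 0, 0]], [[0.004, 0.002, 0.04], [0, 0, 0]], [[0.004, 0.002, 0.06], [0, 0, 0]], [[0.004, 0.002, 0.08], [0, 0, 0]], [[0.004, 0.002, 0.1], [0, 0, 0]]]}}

```text
clock: 10.45
position: [549.1, -14.4, -27.1]
eef_rot: [-90.5, 0.6, -76.2]
wrist_force: [-10.2, -2.5, 7.4]
width: 13.3
```

```bash
python3 pr.py
```

```text
clock 10.45 z -27.1 origin press -52.2 -67.7 tip 87.8 -66.9 yawrel 0.3 Fx -10.5 Fy -0.0 Fz 7.4 w 13.3 rot [-90.5   0.6 -76.2]
```

>>> {"fn": "play_rows", "kwargs": {"plan": [[[0.003, 0, 0.015], [0.006, 0.003, -0.006]], [[0.003, 0, 0.03], [0.006, 0.003, -0.006]], [[0.003, 0, 0.045], [0.006, 0.003, -0.006]], [[0.003, 0, 0.05], [0.006, 0.003, -0.006]]]}}

```text
clock: 10.85
position: [558.7, -11.9, -27.2]
eef_rot: [-90.5, 0.2, -76.4]
wrist_force: [-11.1, -2.7, 7.6]
width: 13.6
```

```bash
python3 pr.py
```

```text
clock 10.85 z -27.2 origin press -42.2 -67.5 tip 97.8 -67.2 yawrel 0.1 Fx -11.5 Fy 0.0 Fz 7.6 w 13.6 rot [-90.5   0.2 -76.4]
```

>>> {"fn": "play_rows", "kwargs": {"plan": [[[0.002, 0, 0.015], [0.006, 0, -0.002]], [[0.002, 0, 0.025], [0.006, 0, -0.002]], [[0.002, 0, 0.03], [0.006, 0, -0.002]]]}}

```text
clock: 11.15
position: [561.5, -10.9, -27.2]
eef_rot: [-90.6, 0.1, -76.3]
wrist_force: [-13.2, -4.7, 9.7]
width: 13.3
```

```bash
python3 pr.py
```

```text
clock 11.15 z -27.2 origin press -39.2 -67.2 tip 100.8 -66.8 yawrel 0.2 Fx -13.9 Fy -1.5 Fz 9.7 w 13.3 rot [-90.6   0.1 -76.3]
```

>>> {"fn": "play_rows", "kwargs": {"plan": [[[0.002, 0, 0.015], [0.007, 0, 0]], [[0.002, 0, 0.03], [0.007, 0, 0]], [[0.002, 0, 0.04], [0.007, 0, 0]], [[0.002, 0, 0.04], [0.007, 0, 0]]]}}

```text
clock: 11.55
position: [561.0, -10.8, -27.3]
eef_rot: [-91.3, 0.3, -76.2]
wrist_force: [-21.9, -9.6, 16.7]
width: 13.1
```

```bash
python3 pr.py
```

```text
clock 11.55 z -27.3 origin press -39.7 -67.0 tip 100.3 -66.2 yawrel 0.3 Fx -23.5 Fy -4.2 Fz 16.7 w 13.1 rot [-91.3   0.3 -76.2]
```

It stopped dead at 100.3 while the push rose to 23.5 N, so it is home. Now I relax the push and level, then let go.

>>> {"fn": "play_rows", "kwargs": {"plan": [[[0, -0.001, 0.004], [0.01, 0, 0]], [[0, -0.001, 0.004], [0.01, 0, 0]], [[0, -0.001, 0.004], [0.01, 0, 0]]]}}

```text
clock: 11.85
position: [559.2, -11.1, -27.3]
eef_rot: [-90.7, 0.3, -76.2]
wrist_force: [-7.3, -3.6, 1.5]
width: 13.3
```

```bash
python3 pr.py
```

```text
clock 11.85 z -27.3 origin press -41.6 -66.9 tip 98.4 -66.0 yawrel 0.3 Fx -7.9 Fy -1.8 Fz 1.5 w 13.3 rot [-90.7   0.3 -76.2]
```

>>> {"fn": "play_rows", "kwargs": {"plan": [[[0, 0, 0.003], [0, 0, 0]], [[0, 0, 0.003], [0, 0, 0]], [[0, 0, 0.003], [0, 0, 0]], [[0, 0, 0.003], [0, 0, 0]]], "hand": 0.2}}

```text
clock: 12.25
position: [561.1, -10.7, -27.0]
eef_rot: [-90.7, 0.3, -76.2]
wrist_force: [0.3, 0.1, 0.5]
width: 51.5
```

```bash
python3 pr.py
python3 - <<'E'
from cell import eyes
import cv2
im=eyes.camera('wrist')[:,:,::-1]; cv2.imwrite('pics/w6.png',im)
E
```

```text
clock 12.25 z -27.0 origin press -39.7 -66.9 tip 100.3 -66.1 yawrel 0.3 Fx 0.3 Fy 0.0 Fz 0.5 w 51.5 rot [-90.7   0.3 -76.2]
```

View pics/w6.png

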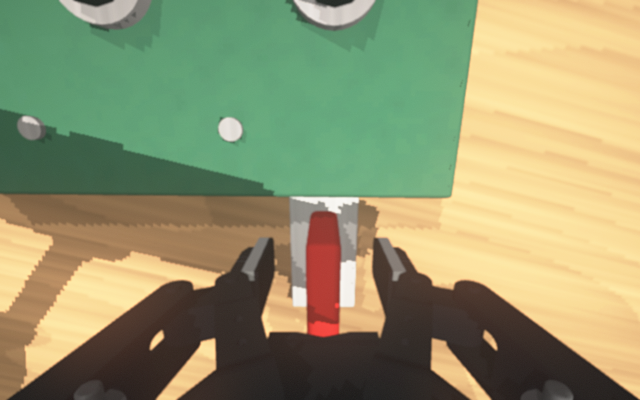

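Released: the fingers are clear on both sides of the red grip at (323,265), and the blade is in the right bay. Lifting away and checking.

>>> {"fn": "play_rows", "kwargs": {"plan": [[[0, -0.08, 0], [0, 0, 0]], [[0, -0.2, 0], [0, 0, 0]], [[0, -0.35, 0], [0, 0, 0]], [[0, -0.5, 0], [0, 0, 0]], [[0, -0.5, 0], [0, 0, 0]]]}}

```text
clock: 12.8
position: [568.0, -11.5, 129.8]
eef_rot: [-89.9, -0.0, -76.1]
wrist_force: [1.2, -0.1, 0.5]
width: 51.5
```

Run:
```python
from cell import eyes
import cv2,pickle
P=eyes.camera_params('wrist');im=eyes.camera('wrist')[:,:,::-1]; cv2.imwrite('pics/w7.png',im);pickle.dump(P,open('w7.pkl','wb'))
```

```text
(no output)
```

View pics/w7.png

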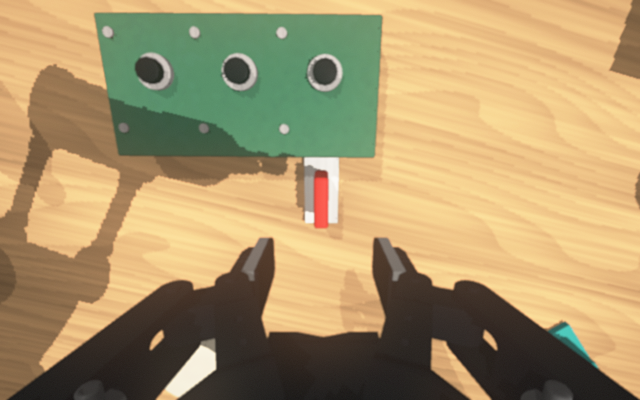

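Run:
```python
from pr import *
import pickle
P=pickle.load(open('w7.pkl','rb'))
im=cv2.imread('pics/w7.png'); cv2.imwrite('pics/w7c.png',cv2.resize(im[140:240,280:360],(480,600),interpolation=cv2.INTER_CUBIC))
for n,p,z in (('rear l',(305,223),8),('rear r',(338,223),8),('red near top',(321,227),52),('red far top',(321,176),52),('front edge r',(375,157),48),('front edge l',(118,155),48),('back r',(382,15),48),('back l',(96,13),48)):
    d=onz(P,*p,z)[:2]-F; print(n,(d@ux).round(1),(d@uy).round(1))
```

```text
rear l -76.3 -49.0
rear r -76.1 -85.3
red near top -63.9 -66.8
red far top -15.0 -66.6
front edge r 1.9 -115.0
front edge l 2.4 116.0
back r 114.8 -114.6
back l 115.4 113.4
```

View pics/w7c.png

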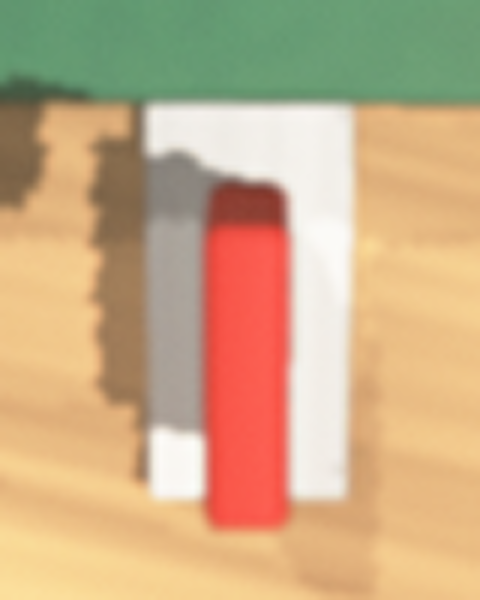

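The gauge origin sits at press x of about -40: three edges give -41.2, -38.9 and -40.0, and -40 is exactly home. The blade is straight, with the grip at y of about -67. One last check on the bystanders.

Run:
```python
from cell import eyes,telemetry
import cv2,numpy as np
im=eyes.camera('top')[:,:,::-1].copy(); cv2.imwrite('pics/top8.png',im); o=cv2.imread('pics/top0.png')
for n,(x,y) in {'blue':(203,215),'white':(435,143),'bottle':(214,159)}.items():
    print(n,np.abs(im[y-22:y+22,x-22:x+22].astype(int)-o[y-22:y+22,x-22:x+22]).mean().round(2))
print(telemetry.sense()['clock'],telemetry.sense()['wrist_force'])
```

```text
blue 8.6
white 2.16
bottle 2.89
12.9 [-0.46033389 -0.19645153 -0.35453094]
```

View pics/top8.png

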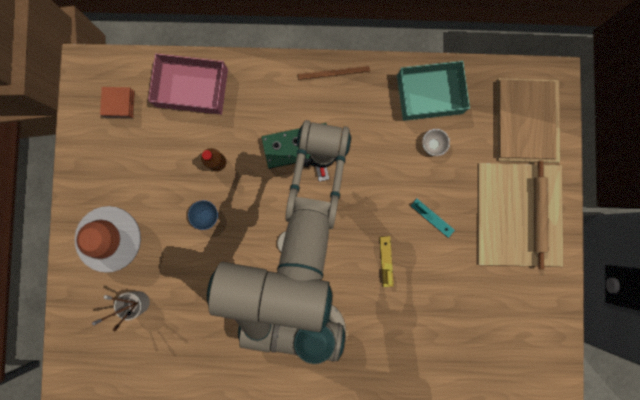

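The top view shows the blue bowl (203,215), white bowl (435,143) and bottle (214,159) where they started. The blue bowl's patch differs only by the arm's shadow. Handing in.

```bash
python3 -c "
from cell import arm
print(arm.hand_in())"
```

```text
the job is handed in; nothing more can be done
None
```

The gauge is lying flat in the right bay, home against the back stop and released. I handed the job in at about 13 s.

**Which bay:** I tried only the right bay, because its feel matched "set right". The blade needed about 15 N at x = 40–48 and went past 48. It then dragged at about 10 N all the way in and 4 N when drawn back. I did not try the other two bays for comparison.

**Home:** the blade stopped dead with the tip at about x = 100 as the push rose to 23.5 N. After I let go, the camera put the gauge's origin at x = -39 to -41, where fully home is -40.

**Bystanders:** both bowls and the bottle are at their starting pixels in the last top view. The blue bowl's patch differs more from the first picture (8.6 against 2–3), which I put down to the arm's shadow beside it.

**What disagreed:** the real finger ends sit about 42 mm short of the reported TCP, so my first grasp closed on air just above the grip. I measured the offset from two camera views and corrected for it, and the second grasp held.

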